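# Load the punch block and press its keeper cap home

## Robot

A 6-joint arm with a two-finger parallel gripper is mounted at the origin on the work surface. World frame = base frame: x ahead of the robot, y to its left, z up, the work surface at z = 0. Lengths are in m, angles in degrees, forces in N, time in s.
With the tool pointing down it reaches from about 0.325 to 0.85 m from the base axis. Payload 15.5 kg.
Tool frame: the origin (TCP) lies at the very end of the fingers, on their centre line; the grasp point (between the pads) lies arm.grip_depth behind it (arm.grip_depth is the distance from the TCP to the grasp point, in m); z points along the fingers, y is the line along which they close (so a half turn about z gives the same grasp; the last joint's range is limited). The gripper opens to 91 mm and grips with 3 to 60 N. Pads are 32 mm wide; open, the fingers measure 118 mm over their backs; the gripper's body (76 mm by 178 mm) begins 60 mm behind the grasp point.
Start: joints at [-79.097, 28.281, 77.091, -0, 74.628, -5.472], TCP at [0.176, -0.6, 0.182] pointing down, gripper open.
Joint ranges: [-166.48, 166.48], [-47.26, 123.95], [12.59, 153.08], [-70.14, 250.14], [6.76, 159.57], [-176.63, 176.63]. Speed limits (degrees/s): [108.29, 108.29, 147.25, 172.46, 172.46, 172.46].

## Interface

Orientations are given as a 3x3 rotation matrix whose columns are the frame's x, y, z axes.
In Python, from rig import arm gives the robot as it stands. Calls block until the motion is done:
- arm.move_to(position, orientation): joint-space move of the TCP to a pose.
- arm.move_l(position, orientation=None, feed=0.15): straight line of the TCP; orientation=None keeps the orientation; feed is the mean speed in m/s.
- arm.move_joints(angles): joint-space move.
- arm.grip(opening): finger opening in m; the grip force is fixed at half the most; returns when the fingers have stopped.
- arm.sleep(seconds).
- arm.solve_ik(position, orientation): joint angles nearest the present ones, or None.
- arm.snapshot(name): name is "scene" or "top" or "wrist"; returns the picture (480x640x3 uint8, red, green, blue); there is no depth.
- arm.get_calibration(name): a dict with "intrinsics" (3x3 intrinsics, pixels), "cam_to_world" (4x4, takes a point from camera to world coordinates). Camera axes: x right, y down, z forward; pixel columns grow to the right and rows downward; lengths in m; the calibration is good to about 2 mm. The wrist camera is an equidistant fisheye: a pixel r from the principal point sees the ray r / f radians off the axis. A picture is of the moment at which its call begins: read the wrist's pose just before it. get_calibration takes no time and is no camera call; for the wrist camera it gives the pose at the moment of the call.
A pose or a line that the arm cannot do raises arm.Unreachable and nothing moves.
- arm.sign_off(): hands the job in; it is judged then, once.
Readings, each from a call of its own:
- arm.current_t(): time.
- arm.current_joint_positions(): joint angles.
- arm.current_dq(): joint speeds.
- arm.current_tau(): joint torques, N m.
- arm.current_ee_pos(): TCP position.
- arm.current_tool_rot(): TCP orientation.
- arm.current_force(): force on the tool from outside, world axes, zero at the start.
- arm.current_torque(): the same for the moment, N m.
- arm.current_width(): finger opening in m.
- arm.current_grasp_force(): force on a finger pad.
Only numpy, scipy, OpenCV 4.12 (cv2) and the standard library are available. Lean on these libraries where they do the work, as an engineer would, in place of code of your own. Each camera call takes 0.05 s, during which the arm holds its last target. There are 200 camera calls.

## Task

Drop the two short steel punches, one by one, into the two empty bores of the aluminium block. Then put the black keeper cap over the block's stud and press it straight down: it resists, clicks over the stud's sprung balls, and you keep pressing after the click until the sprung collar under it is pushed fully down. Finish while still pressing: stay on the cap and keep the collar held down at the end; leave the long punch and everything else on the bench where it is.

Things in the scene. Friction and masses are not known exactly. Their poses are not given: they have to be found in the camera images.
- block: fixed aluminium block, 90 mm (x) by 120 mm (y) by 44 mm tall, its yaw varies; origin at the centre of its underside, z up. A steel stud stands in the middle of its top, with a sprung collar round the stud's foot: 40 mm diameter, its rim 6 mm above the block's top when free. The two bores lie 31 mm to either side of the stud along the block's y axis
- bore_a (a point): centre of the mouth of one bore (block's +y side), at the block's top face: 19 mm diameter, 38 mm deep, blind, vertical; a punch in it ends 2 mm below the top face
- bore_b (a point): centre of the mouth of the other bore (block's -y side), same size
- stud_top (a point): centre of the top of the stud, 28 mm above the block's top face. The stud is 16 mm in diameter, its topmost 5 mm tapering to 9 mm; four sprung steel balls stick 3.5 mm out of its side, centred 13 mm above the block's top. Pushed down, the cap meets the balls with its underside about 17 mm above the block's top, needs about 8 to 15 N, then gives way and pulls itself down to about 6 mm (the click)
- collar (a joint): how far the sprung collar is pushed down, m: 0 free, 0.004 fully down (stop). It takes about 2 N to start it and 10 N to push it fully down; it springs back when let go. The clicked-on cap, not pressed, leaves it at about 0.001 or less
- cap: black plastic keeper cap lying flat, open side down, 50 to 100 g: a flange 84 mm diameter, 4 mm thick, and on it a round hollow knob 34 mm diameter whose flat top is 36 mm above the underside. Origin at the centre of the underside, z up. The hole in the underside is 19 mm wide for 4 mm, then 26 mm, 31 mm deep in all. Any yaw will do. Collar fully down: underside 2 mm above the block's top
- punch_a: a short round steel punch standing upright, 14 mm diameter, 36 mm tall, 23 to 38 g; origin at the centre of its underside, z up along it. Identical to the other short punch; either may go in either bore
- punch_b: a short round steel punch standing upright, 14 mm diameter, 36 mm tall, 23 to 38 g; origin at the centre of its underside, z up along it. Identical to the other short punch; either may go in either bore
- long_punch: a long round steel punch that is not wanted, standing upright among the short ones, 14 mm diameter, 66 mm tall; origin at the centre of its underside
- jar: closed glass jar, 60 mm diameter, 75 mm tall, bystander; origin at the centre of its underside
- carton: white carton, 60 x 70 x 60 mm, bystander; origin at the centre of its underside
- hammer: hammer lying on the bench on the robot's right, about 280 mm long, bystander
- dish: small grey dish, 70 mm across, 25 mm tall, beyond the block, bystander; origin at the centre of its underside
- screwdriver: screwdriver lying on the bench on the robot's left, about 200 mm long, bystander
Things that resemble listed ones, but are neither listed nor needed, are in the scene too. There is more than one size of the block; the one meant has the size given above. There is more than one size of the cap; the one meant has the size given above.

How it is judged:
By the outcome, as a careful person would: the job done as asked, in the order asked, and still so for the second after the job is handed in, while the arm keeps its last pose, push and grip.
It also fails if it takes over 67 s, if anything falls off the work surface, if the arm or the gripper's body presses on something with over 40 N, if the wrist force passes 120 N, or if a joint passes its speed limit or range.

## Working session

There is one attempt and no reset: what is moved stays moved. The work goes in short steps, each a Python script; the robot and the scene stay as the last script left them, time stands still between calls to the robot, and variables do not carry over. Pictures are saved under pics/ and viewed, at most 10 in all, crops included, and the job is handed in when it is done.

```bash
ls; mkdir -p pics; python3 - <<'E'
from rig import arm
import cv2, numpy as np
for n in("scene","top"):
    im=arm.snapshot(n); cv2.imwrite(f"pics/{n}0.png",im[:,:,::-1]); c=arm.get_calibration(n); print(n,np.round(c["intrinsics"],1).tolist(),np.round(c["cam_to_world"],4).tolist())
c=arm.get_calibration("wrist");print(np.round(c["intrinsics"],1).tolist(),np.round(c["cam_to_world"],4).tolist())
print(arm.grip_depth,arm.current_t(),arm.current_tool_rot(),arm.current_force())
E
```

```text
pics
scene [[508.3, 0.0, 322.9], [0.0, 508.3, 241.6], [0.0, 0.0, 1.0]] [[0.791, 0.4389, -0.4263, 0.9621], [0.6116, -0.5494, 0.5693, -0.6195], [0.0156, -0.711, -0.703, 0.8293], [0.0, 0.0, 0.0, 1.0]]
top [[453.2, 0.0, 311.2], [0.0, 453.2, 240.2], [0.0, 0.0, 1.0]] [[0.0266, -0.9898, 0.1401, 0.3771], [-0.9996, -0.0275, -0.005, 0.005], [0.0088, -0.1399, -0.9901, 1.1429], [0.0, 0.0, 0.0, 1.0]]
[[371.6, 0.0, 316.5], [0.0, 371.6, 238.8], [0.0, 0.0, 1.0]] [[0.2807, -0.9182, -0.2793, 0.2553], [-0.9598, -0.2687, -0.0813, -0.5765], [-0.0005, 0.2909, -0.9568, 0.3838], [0.0, 0.0, 0.0, 1.0]]
0.0188 0.1 [[ 9.59441762e-01  2.81906850e-01 -1.83044019e-04]
 [ 2.81906884e-01 -9.59441197e-01  1.04761264e-03]
 [ 1.19709207e-04 -1.05672469e-03 -9.99999435e-01]] [-0.51729065  0.24200788 -0.19393094]
```

View pics/top0.png

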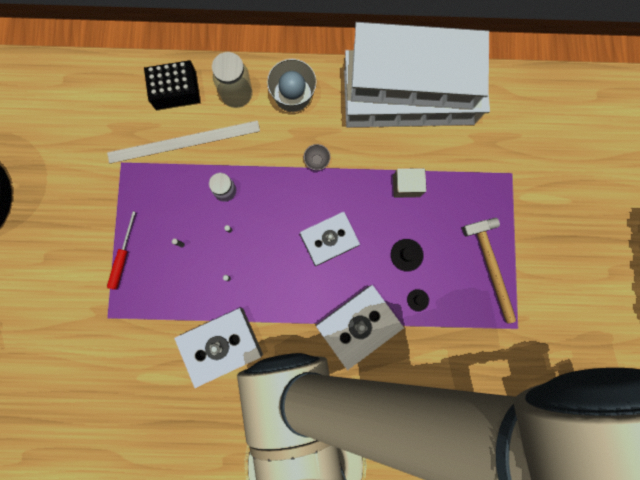

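View pics/scene0.png

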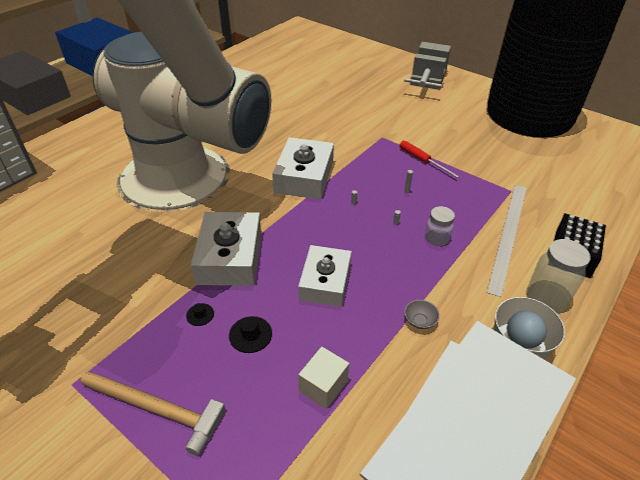

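```bash
cat > h.py <<'E'
from rig import arm
import cv2, numpy as np
D=np.diag([1.,-1,-1])
def rot(yaw):
    c,s=np.cos(yaw),np.sin(yaw); return np.array([[c,s,0],[s,-c,0],[0,0,-1.]])
def proj(name,cal,P):
    K,T=np.array(cal["intrinsics"]),np.array(cal["cam_to_world"])
    p=(np.asarray(P,float)-T[:3,3])@T[:3,:3]
    if name=="wrist":
        r=np.linalg.norm(p[...,:2],axis=-1); th=np.arctan2(r,p[...,2]); q=p[...,:2]*(th/np.maximum(r,1e-9))[...,None]
    else: q=p[...,:2]/p[...,2:]
    return q*[K[0,0],K[1,1]]+[K[0,2],K[1,2]]
def ray(name,cal,uv):
    K,T=np.array(cal["intrinsics"]),np.array(cal["cam_to_world"])
    q=(np.array(uv,float)-[K[0,2],K[1,2]])/[K[0,0],K[1,1]]
    if name=="wrist":
        t=np.linalg.norm(q); d=np.r_[q*np.sin(t)/max(t,1e-9),np.cos(t)]
    else: d=np.r_[q,1]
    return T[:3,3],T[:3,:3]@d
def atz(name,cal,uv,z):
    o,d=ray(name,cal,uv); return o+d*(z-o[2])/d[2]
def tri(rays):
    A=0;b=0
    for o,d in rays:
        d=d/np.linalg.norm(d); M=np.eye(3)-np.outer(d,d); A=A+M; b=b+M@o
    return np.linalg.solve(A,b)
def ortho(name,img,cal,c,z,half,n=260):
    # image up = +x world, left = +y world
    g=np.linspace(half,-half,n); X,Y=np.meshgrid(c[0]+g,c[1]+g,indexing="ij")
    m=proj(name,cal,np.stack([X,Y,np.full_like(X,z)],-1)).astype(np.float32)
    return cv2.remap(img,m[...,0],m[...,1],cv2.INTER_CUBIC)
E
python3 - <<'E'
from h import *
import pickle
ct=arm.get_calibration("top")
for n,uv,z in [("p1",(228,228),.036),("p2",(226,278),.036),("long",(176,241),.066),("stud",(330,238),.072),("b1",(319,244),.044),("b2",(341,233),.044),("cap",(407,254),.036),("jar",(221,183),.075),("capS",(418,299),.02)]:
    print(n,np.round(atz("top",ct,uv,z),3))
print(np.linalg.norm(atz("top",ct,(358,225),.044)-atz("top",ct,(312,264),.044)))
V=[]
arm.move_to([.42,-.12,.2],D)
for y in(-.12,.03,.18):
    if y>-.12: arm.move_l([.42,y,.2],feed=.25)
    arm.sleep(.2)
    c=arm.get_calibration("wrist");V.append((arm.snapshot("wrist"),c))
pickle.dump(V,open("V.pkl","wb")); print(arm.current_t())
cv2.imwrite("pics/w1.png",V[1][0][:,:,::-1])
E
```

```text
p1 [0.558 0.206 0.036]
p2 [0.435 0.204 0.036]
long [0.519 0.323 0.066]
stud [ 0.535 -0.045  0.072]
b1 [ 0.524 -0.02   0.044]
b2 [ 0.553 -0.073  0.044]
cap [ 0.506 -0.237  0.036]
jar [0.662 0.221 0.075]
capS [ 0.397 -0.267  0.02 ]
0.14874472014711007
4.2917
```

View pics/w1.png

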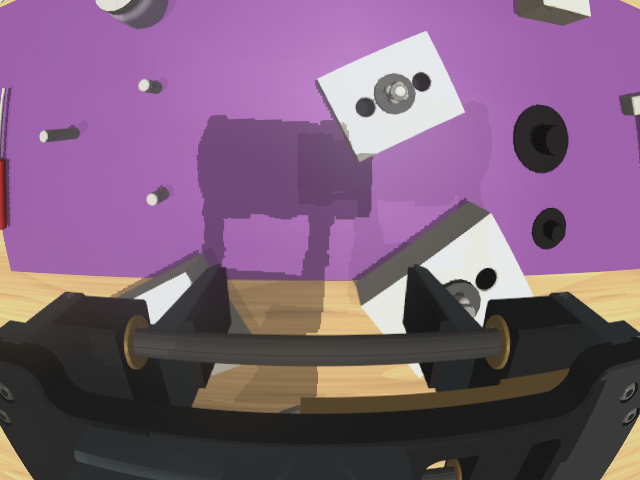

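```bash
cat > mont.py <<'E'
from h import *
import pickle
def mont(V,items,fn,half=.025,cols=4):
    T=[]
    for n,c,z,k in items:
        t=ortho("wrist",V[k][0],V[k][1],c,z,half,200)
        if "cap" in n: t=cv2.convertScaleAbs(t,alpha=3)
        t=t[:,:,::-1].copy()
        cv2.putText(t,f"{n} v{k}",(3,12),0,.4,(0,0,255),1)
        for i in range(0,200,20): t[:4 if i%100 else 10,i]=(0,255,0); t[i,:4 if i%100 else 10]=(0,255,0)
        t[199]=255;t[:,199]=255
        T.append(t)
    cv2.imwrite(fn,np.vstack([np.hstack(T[i:i+cols]) for i in range(0,len(T),cols)]))
E
python3 - <<'E'
from mont import *
V=pickle.load(open("V.pkl","rb"))
I=[]
for n,c,z,ks in [("p1",(.558,.206),.036,(1,2)),("p2",(.435,.204),.036,(1,2)),("b1",(.524,-.02),.044,(0,1)),("b2",(.553,-.073),.044,(0,1)),("stud",(.535,-.045),.072,(0,1)),("cap",(.506,-.237),.036,(0,1))]:
    I+=[(n,c,z,k) for k in ks]
mont(V,I,"pics/m1.png")
E
```

```text
(no output)
```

View pics/m1.png

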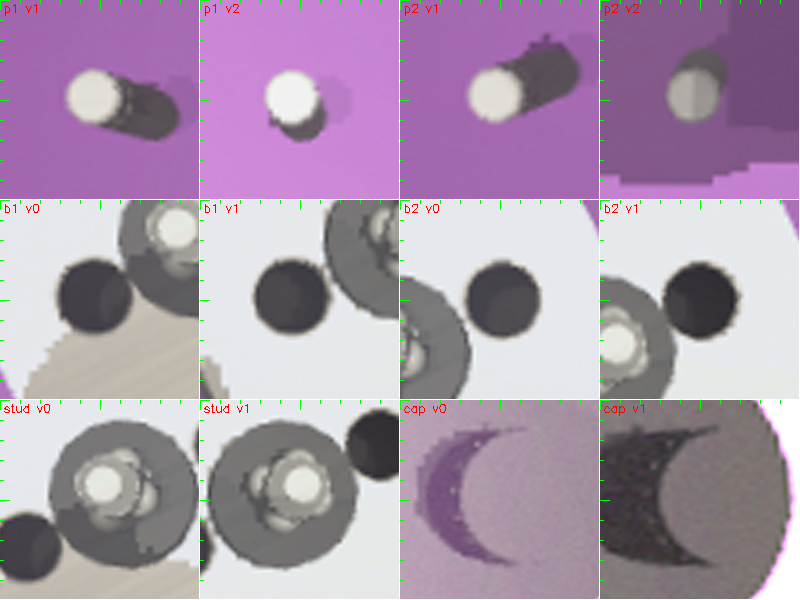

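m1: punch tops, bores and stud agree between views at the expected heights. In w1 the short punches are at (145,85) and (152,199), the long one at (45,136). b1–b2 is 62 mm apart with the stud midway. Cap knob is near (0.507, −0.243), to be refined.

```bash
cat > pp.py <<'E'
from h import *
yaw=np.radians(-62.9); R=rot(yaw)
def pick(p):
    arm.move_to([*p,.09],R); arm.grip(.04)
    arm.move_l([*p,.016],feed=.12); arm.grip(0.0)
    print("grip",arm.current_width(),arm.current_grasp_force(),arm.current_t())
    arm.move_l([*p,.11],feed=.2)
    print("held",arm.current_width(),arm.current_grasp_force())
def place(b):
    arm.move_l([*b,.11],feed=.25); arm.move_l([*b,.068],feed=.1); arm.sleep(.2)
    f0=arm.current_force()
    arm.move_l([*b,.0525],feed=.04); arm.sleep(.2)
    print("df",arm.current_force()-f0,arm.current_ee_pos(),arm.current_width(),arm.current_t())
E
python3 - <<'E'
from pp import *
pick((.5586,.2078)); place((.5248,-.0184))
c=arm.get_calibration("wrist"); im=arm.snapshot("wrist")
cv2.imwrite("pics/i1.png",im[60:420,120:520,::-1])
E
```

```text
grip 0.00031636290212161096 0.0 7.7333
held 0.00040793241148179 0.0
df [-0.00833204  0.58654412 -0.38609887] [ 0.52492753 -0.01842071  0.05265549] 0.0004947538405558705 10.9167
```

View pics/i1.png

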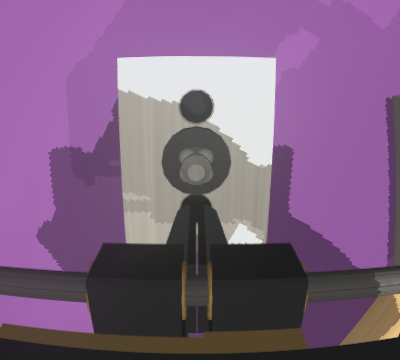

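The gripper closed empty, so I'm lifting clear and looking at the punch again.

```bash
python3 - <<'E'
from mont import *
arm.move_l([.5248,-.0184,.12],feed=.25)
V=[]
for y in(.10,.22):
    arm.move_to([.42,y,.2],D); arm.sleep(.2)
    c=arm.get_calibration("wrist"); V.append((arm.snapshot("wrist"),c))
pickle.dump(V,open("V2.pkl","wb")); print(arm.current_t(),arm.current_ee_pos())
I=[("p1",(.558,.206),.036,0),("p1",(.558,.206),.036,1),("p2",(.435,.204),.036,0),("p2",(.435,.204),.036,1)]
I+=[("z0 p1",(.558,.206),.0,0),("z0 p1",(.558,.206),.0,1),("z0 p2",(.435,.204),.0,0),("z0 p2",(.435,.204),.0,1)]
mont(V,I,"pics/m2.png")
a=cv2.imread("pics/m2.png"); w=np.hstack([cv2.resize(v[0][:240,:,::-1],(400,150)) for v in V])
cv2.imwrite("pics/m2.png",np.vstack([a,w]))
E
```

```text
13.2917 [0.42021658 0.21915396 0.20004989]
```

View pics/m2.png

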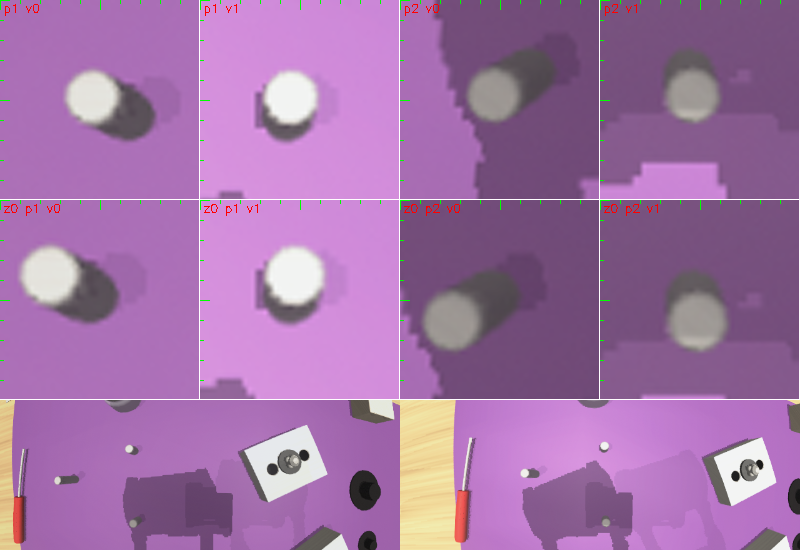

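```bash
python3 - <<'E'
from pp import *
p=(.5588,.2080)
arm.move_to([*p,.09],R); arm.grip(.04); arm.move_l([*p,.006],feed=.12)
print(arm.current_ee_pos(),arm.current_width(),arm.current_force())
a=arm.snapshot("wrist"); arm.grip(0.0)
print("grip",arm.current_width(),arm.current_grasp_force(),arm.current_t(),arm.current_ee_pos())
b=arm.snapshot("wrist")
cv2.imwrite("pics/g1.png",np.hstack([cv2.resize(x[180:400,210:430,::-1],(400,400)) for x in(a,b)]))
E
```

```text
[0.55922606 0.20813189 0.00655237] 0.0398294628140472 [ 0.0173178  -0.22651154  0.74984687]
grip 0.0005884896926259735 0.0 16.6417 [0.55879809 0.2080053  0.00599306]
```

View pics/g1.png

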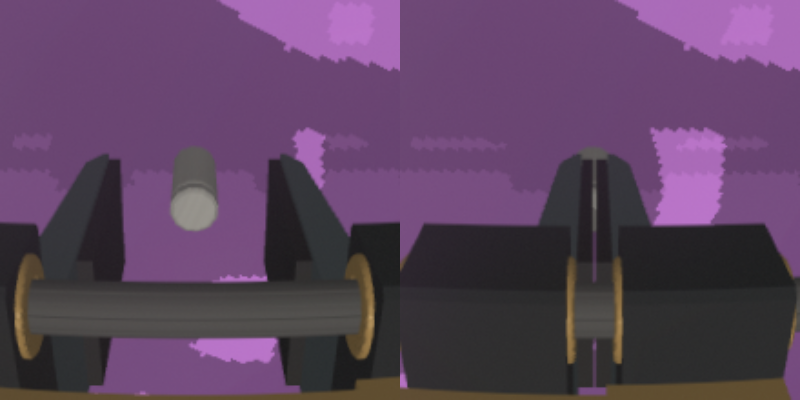

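g1: open, the punch stands between the fingers, top at crop (195,208), with fingertips at rows ~155–160. Closed, the fingers cover it without touching it. The tips seem to end higher than the nominal TCP, so I'm checking that numerically.

```bash
python3 - <<'E'
from h import *
c=arm.get_calibration("wrist");p=arm.current_ee_pos();R=arm.current_tool_rot()
def cr(P): return np.round((proj("wrist",c,P)-[210,180])*400/220,0)
T=np.array(c["cam_to_world"]); print("cam in tool",np.round(R.T@(T[:3,3]-p),4))
for z in(0,.036): print("punch",z,cr(np.array([.5588,.208,z])))
for dz in(0,.01,.02,.03,.04):
  print(dz,[cr(p+R@np.array([x,.0199,-dz])).tolist()+cr(p+R@np.array([x,-.0199,-dz])).tolist() for x in(.016,0,-.016)])
E
```

```text
cam in tool [ 8.280e-02  2.000e-04 -2.024e-01]
punch 0 [193. 164.]
punch 0.036 [193. 211.]
0 [[256.0, 123.0, 130.0, 123.0], [254.0, 170.0, 132.0, 170.0], [253.0, 215.0, 133.0, 215.0]]
0.01 [[259.0, 134.0, 127.0, 134.0], [257.0, 182.0, 129.0, 183.0], [255.0, 228.0, 131.0, 228.0]]
0.02 [[262.0, 145.0, 124.0, 145.0], [260.0, 196.0, 126.0, 196.0], [258.0, 243.0, 128.0, 243.0]]
0.03 [[265.0, 158.0, 120.0, 158.0], [263.0, 210.0, 123.0, 210.0], [261.0, 259.0, 125.0, 259.0]]
0.04 [[269.0, 171.0, 116.0, 172.0], [267.0, 226.0, 119.0, 226.0], [264.0, 277.0, 122.0, 277.0]]
```

The seen finger edges match points 30 mm above the reported TCP, so the real fingertips end there. I'll correct all heights by that and pick with yaw 0 to keep the body clear of the jar.

```bash
cat > pp.py <<'E'
from h import *
L=.030   # real fingertips end this far behind the reported TCP
yaw=np.radians(-62.9); R=rot(yaw)
def at(p,z): return [p[0],p[1],z-L]
def pick(p,ztip=.015,w=.04):
    arm.move_to(at(p,.09),D); arm.grip(w); arm.move_l(at(p,.045),feed=.2)
    f0=arm.current_force()
    arm.move_l(at(p,ztip),feed=.06); print("down df",arm.current_force()-f0,arm.current_ee_pos())
    arm.grip(0.0)
    print("grip",arm.current_width(),arm.current_grasp_force(),arm.current_t())
    if arm.current_width()<.01: raise SystemExit
    arm.move_l(at(p,.12),feed=.2)
    print("held",arm.current_width(),arm.current_grasp_force())
def place(b):
    arm.move_to(at(b,.12),R); arm.move_l(at(b,.068),feed=.12); arm.sleep(.15)
    f0=arm.current_force()
    arm.move_l(at(b,.0525),feed=.04); arm.sleep(.15)
    df=arm.current_force()-f0
    print("df",df,arm.current_ee_pos(),arm.current_width(),arm.current_t())
    if np.linalg.norm(df)>3: raise SystemExit
def drop(b):
    arm.grip(.026); arm.sleep(.2); arm.move_l(at(b,.12),feed=.2)
E
python3 - <<'E'
from pp import *
p=(.5588,.2080)
arm.move_l([*p,.07],feed=.2)
pick(p); b=(.5248,-.0184); place(b)
im=arm.snapshot("wrist"); cv2.imwrite("pics/i2.png",im[60:420,120:520,::-1])
E
```

```text
down df [ 1.10994236 -0.17205786 -0.34044005] [ 0.55878713  0.20799376 -0.01507644]
grip 0.013189560959537012 29.99796062707901 20.525
held 0.012970735293176616 29.99420464038849
df [ 0.04495882 -1.26066449  1.69899035] [ 0.52493399 -0.01842068  0.02261823] 0.01283958532125346 23.5333
```

View pics/i2.png

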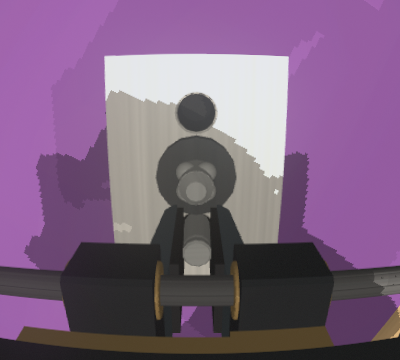

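i2: punch held between the fingers over the near bore, little contact force. Dropping it, then the second punch.

```bash
python3 - <<'E'
from pp import *
import pickle
drop((.5248,-.0184))
c=arm.get_calibration("wrist"); a=(arm.snapshot("wrist"),c)
pick((.4360,.2055)); place((.553,-.0735)); print(arm.current_t())
cv2.imwrite("pics/j1.png",a[0][:,:,::-1])
t1=ortho("wrist",a[0],c,(.539,-.046),.044,.06,400)
c=arm.get_calibration("wrist"); im=arm.snapshot("wrist")
cv2.imwrite("pics/j2.png",np.hstack([t1[:,:,::-1],im[40:440,120:520,::-1]]))
E
```

```text
down df [-0.62123582 -0.73741407 -0.21573089] [ 0.43590371  0.20546462 -0.01512967]
grip 0.013012044856768882 29.99752163887024 27.6917
held 0.013091715768542702 29.9931201338768
df [ 0.43193897 -0.06508241 -1.4026175 ] [ 0.55312744 -0.07352458  0.02264688] 0.013498197097254559 30.9417
30.9417
```

View pics/j2.png

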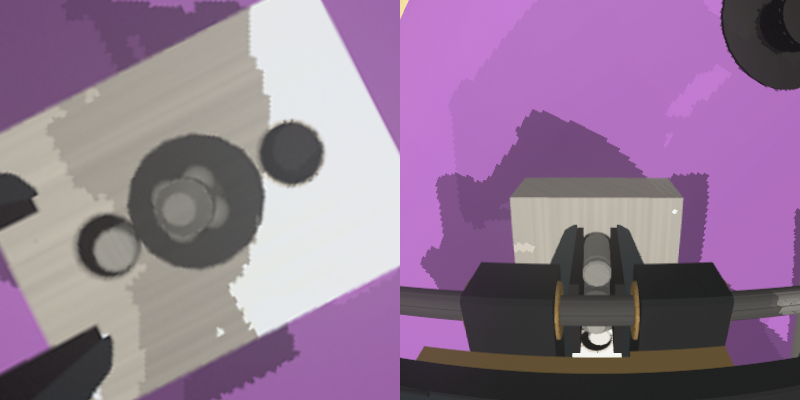

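```bash
python3 - <<'E'
from pp import *
from mont import *
drop((.553,-.0735))
V=[]
for q in((.42,-.17),(.42,-.26)):
    arm.move_to([*q,.17],D); arm.sleep(.15)
    c=arm.get_calibration("wrist"); V.append((arm.snapshot("wrist"),c))
pickle.dump(V,open("V3.pkl","wb")); print(arm.current_t())
C=(.507,-.243)
T=[]
for k in(0,1):
    for z in(.036,.004):
        t=cv2.convertScaleAbs(ortho("wrist",V[k][0],V[k][1],C,z,.05,266),alpha=3)
        t=t[:,:,::-1].copy()
        for i in range(133,266,27): t[i,:5]=(0,255,0); t[:5,i]=(0,255,0)
        T.append(t)
t=[ortho("wrist",V[0][0],V[0][1],(.539,-.046),.044,.05,266)[:,:,::-1], cv2.resize(V[0][0][:,:,::-1],(266,266))]
cv2.imwrite("pics/m3.png",np.vstack([np.hstack([T[0],T[1],t[0]]),np.hstack([T[2],T[3],t[1]])]))
E
```

```text
34.2417
```

View pics/m3.png

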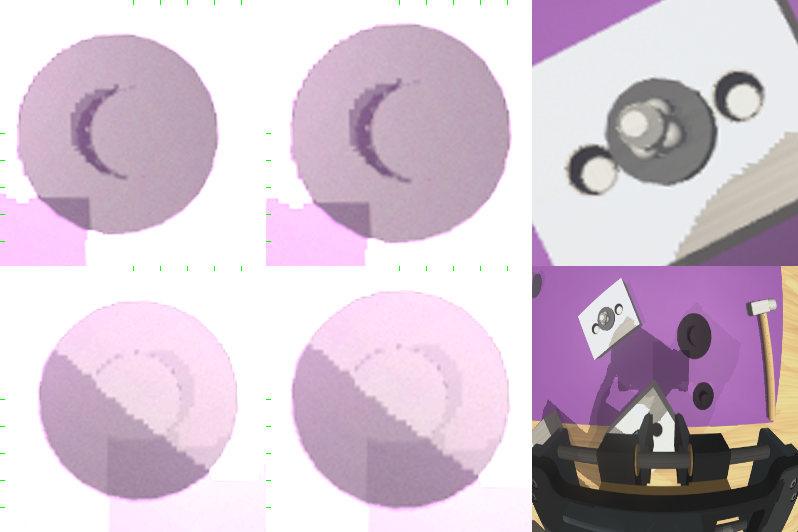

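m3: both punches sit in the bores. Flange circles in both views centre at (0.5067, −0.2438). Picking the cap next.

```bash
python3 - <<'E'
from pp import *
pick((.5067,-.2438),.007,.06)
s=(.5388,-.0457)
arm.move_to(at(s,.12),D); arm.move_l(at(s,.085),feed=.15); arm.sleep(.15)
f0=arm.current_force(); print("f0",f0,arm.current_t())
z=.085
while z>.046:
    z-=.0015; arm.move_l(at(s,z),feed=.03)
    f=arm.current_force()-f0
    print(round(z-.007-.044,4),np.round(arm.current_ee_pos()[2]+L-.051,4),np.round(f,1),round(arm.current_width(),4))
    if f[2]>24 or abs(f[:2]).max()>12: break
print(arm.current_t())
E
```

```text
down df [-0.60787497 -0.80320572 -1.78240627] [ 0.50675996 -0.24383535 -0.02295413]
grip 0.0339918526852881 30.000674393959343 37.225
held 0.0332663738578227 29.999876813963056
f0 [ 0.23181639 -0.13272532 -0.57309289] 39.2917
0.0325 0.0328 [ 0.   0.9 -0.6] 0.0339
0.031 0.031 [ 0.2 -0.2  0.4] 0.0336
0.0295 0.0294 [-0.2  0.2  1. ] 0.0339
0.028 0.0279 [-0.6  0.4  0.4] 0.0334
0.0265 0.0264 [ 0.1 -0.8 -0.5] 0.0341
0.025 0.0249 [-0.8  0.6 -0.2] 0.0337
0.0235 0.0234 [-0.8 -0.8  0.6] 0.0337
0.022 0.0219 [-0.5 -0.9  0.3] 0.0337
0.0205 0.0204 [-1.   0.3 -0.4] 0.0336
0.019 0.0189 [-0.5  0.4  1. ] 0.0337
0.0175 0.0174 [1.  0.2 0.2] 0.0337
0.016 0.0161 [-2.1  1.6  4.1] 0.0337
0.0145 0.0146 [-1.3  1.6  6. ] 0.0337
0.013 0.0129 [-1.5  2.2  1.6] 0.0337
0.0115 0.0112 [-0.1  4.2 -3.1] 0.034
0.01 0.0096 [-0.5  3.3 -3.4] 0.0335
0.0085 0.008 [  0.9   2.9 -13.4] 0.0339
0.007 0.0067 [ -0.9   2.6 -13.6] 0.0336
0.0055 0.0058 [-1.   1.2 -1.5] 0.0339
0.004 0.0044 [-1.5  0.7  5.8] 0.0334
0.0025 0.0029 [-1.2 -0.1  7.3] 0.0337
0.001 0.002 [-5.7  0.2 20.4] 0.0335
-0.0005 0.001 [-6.2  1.4 29.4] 0.0335
45.0417
```

The cap clicked on (force peak, then pull-down) and is now against the stop, pressing at about 29 N. Checking it holds steady before handing in.

```bash
python3 - <<'E'
from pp import *
for _ in range(4): arm.sleep(.3); print(np.round(arm.current_force(),1),arm.current_ee_pos()[2]+L-.051,arm.current_width())
f=arm.current_force()[2]
if f>15: print(arm.sign_off())
print(arm.current_t())
E
```

```text
[-5.8  0.7 29.6] 0.0010553488919781764 0.03380264972638016
[-6.2  1.2 30.4] 0.0010583335446070763 0.03366816140078963
[-6.7  1.7 30.3] 0.0010663942689312297 0.033944552806568246
[-6.4  1.3 31. ] 0.0010767729026014972 0.03368669372226285
the job is handed in; nothing more can be done
None
the job is handed in; nothing more can be done
```

Job handed in shortly after 46 s on the robot's clock: both short punches are in the bores, and the cap clicked on and is still held at about 30 N, with the force and height readings showing the collar fully down.

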